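# Stir the hazelnut and chocolate mix and close the tub

## Task

Mix the hazelnuts and chocolate chunks in the white tub: take the wooden spoon from the steel pot and, with its foot low among the pieces, stir round in wide circles two or three times so that the pieces are carried about and none is spilled. Then stand the spoon back in the steel pot, and put the wooden lid on the tub and press it down firmly until it sits level on the rim. Do not push away or knock over the jam jar, mug, egg cup or butter portion.

Things in the scene. Friction and masses are not known exactly. Their poses are not given: they have to be found in the camera images.
- tub: White porcelain tub, round, walls flaring a little: 128 mm outside diameter at the foot, 152 mm at the rim, 65 mm tall; inside 118 mm across the floor and 142 mm at the rim; floor 6 mm thick. Fixed in place. Origin at the centre of its underside on the table; z up, its x axis is world x.
- lid: Pale wooden lid of the tub, right way up on the table: flange 152 mm diameter, 6 mm thick, over a plug 132 mm diameter, 8 mm deep, that drops into the tub (4 mm or more play all round). Round knob in the middle, 26 mm diameter, 30 mm tall, top 44 mm over the plug's underside. Origin: centre of the plug's underside, z up; 57 mm above the tub's origin when seated. About 150 g.
- lid_knob (a point): Centre of the top of the lid's knob.
- pot: Round steel utensil pot, open on top: 76 mm outside diameter, 68 mm inside, 85 mm tall, floor 6 mm thick. Fixed in place. Origin at the centre of its underside; z up.
- spoon: Wooden stirring spoon standing upright in the steel pot, 200 mm long: a flat-ended blade at the foot 26 mm wide (its y), 14 mm thick (its x), 55 mm tall, then a 14 mm round shaft, and from 110 to 200 mm a 16 mm round handle. Origin at the centre of the foot; z runs up along the handle. About 50 g.
- spoon_tip (a point): Centre of the spoon's foot (lower end of the blade).
- spoon_grip (a point): Point on the axis of the spoon's handle 165 mm above the foot, a good height to grip.
- nut0: Large hazelnut, 23 mm diameter, 24 mm tall, loose in the tub, at first in the half nearest the robot. Origin at its flat base (it may tumble).
- nut1: Large hazelnut, 23 mm diameter, 24 mm tall, loose in the tub, at first in the half nearest the robot. Origin at its flat base (it may tumble).
- nut2: Large hazelnut, 23 mm diameter, 24 mm tall, loose in the tub, at first in the half nearest the robot. Origin at its flat base (it may tumble).
- choc0: Chunk of dark chocolate, 22 x 19 x 17 mm, loose in the tub, at first in the far half. Origin at the centre of the face it stands on at first (it may tumble).
- choc1: Chunk of dark chocolate, 22 x 19 x 17 mm, loose in the tub, at first in the far half. Origin at the centre of the face it stands on at first (it may tumble).
- choc2: Chunk of dark chocolate, 22 x 19 x 17 mm, loose in the tub, at first in the far half. Origin at the centre of the face it stands on at first (it may tumble).
- jam: Bystander: jam jar with steel cap, 60 mm diameter, 75 mm tall. Origin under its centre.
- mug: Bystander: white mug, 76 mm diameter, 90 mm tall. Origin under its centre.
- egg_cup: Bystander: white egg cup with an egg, 46 mm diameter, 76 mm tall. Origin under its centre.
- butter: Bystander: wrapped butter portion, 42 x 32 x 16 mm. Origin under its centre.

How it is judged (in metres and radians):
On the way, in this order (a step that is already met when the one before it is completed fails the run):
1. with the held spoon's foot low among the pieces, it is swept to the robot's side of the tub (x of spoon_tip in the frame of tub below -0.012 m and z of spoon_tip in the frame of tub between 0 and 0.025 m and horizontal distance between spoon_tip and tub below 0.07 m and contact force between the fingers and spoon above 0.5 N), for 0.02 s.
2. with the held spoon's foot low among the pieces, it is swept to a flank (left or right of the tub's middle) (x of spoon_tip in the frame of tub between -0.01 and 0.01 m and (y of spoon_tip in the frame of tub above 0.012 m or y of spoon_tip in the frame of tub below -0.012 m) and z of spoon_tip in the frame of tub between 0 and 0.025 m and horizontal distance between spoon_tip and tub below 0.07 m and contact force between the fingers and spoon above 0.5 N), for 0.02 s.
3. with the held spoon's foot low among the pieces, it is swept to the far side (x of spoon_tip in the frame of tub above 0.012 m and z of spoon_tip in the frame of tub between 0 and 0.025 m and horizontal distance between spoon_tip and tub below 0.07 m and contact force between the fingers and spoon above 0.5 N), for 0.02 s.
4. with the held spoon's foot low among the pieces, it is swept to a flank (all of step 2), for 0.02 s.
5. with the held spoon's foot low among the pieces, it is swept to the robot's side again (all of step 1), for 0.02 s.
6. with the held spoon's foot low among the pieces, it is swept to a flank (all of step 4), for 0.02 s.
7. with the held spoon's foot low among the pieces, it is swept to the far side again (all of step 3), for 0.02 s.
8. the spoon stands in the steel pot again, let go, and at least two hazelnuts and two chocolate chunks lie 15 mm or more from where they started (horizontal distance between spoon_tip and pot below 0.034 m and z of spoon_tip in the frame of pot below 0.02 m and angle between spoon's own z axis and vertical below 0.75 rad and contact force between the fingers and spoon below 0.1 N and (distance of each of nut0, nut1 from where it was at the start of the episode above 0.015 m or distance of each of nut0, nut2 from where it was at the start of the episode above 0.015 m or distance of each of nut1, nut2 from where it was at the start of the episode above 0.015 m) and (distance of each of choc0, choc1 from where it was at the start of the episode above 0.015 m or distance of each of choc0, choc2 from where it was at the start of the episode above 0.015 m or distance of each of choc1, choc2 from where it was at the start of the episode above 0.015 m)), for 0.1 s.
9. the lid is on the tub and pressed down with a few newtons (5 N or more between lid and tub) (horizontal distance between lid and tub below 0.008 m and z of lid in the frame of tub below 0.0595 m and angle between lid's own z axis and vertical below 0.04 rad and contact force between lid and tub above 5 N), for 0.05 s.
At the end, for the whole second after the job is handed in: Lid at rest on the tub, centred within 8 mm, level within 0.04 rad, within 2.5 mm of fully down; spoon at rest in the pot, foot within 14 mm of its floor, leaning under 0.75 rad; all pieces in the tub, at least two hazelnuts and two chunks 15 mm or more from their starts (horizontal distance between lid and tub below 0.008 m and z of lid in the frame of tub below 0.0595 m and angle between lid's own z axis and vertical below 0.04 rad and horizontal distance between spoon_tip and pot below 0.034 m and z of spoon_tip in the frame of pot below 0.02 m and angle between spoon's own z axis and vertical below 0.75 rad and (distance of each of nut0, nut1 from where it was at the start of the episode above 0.015 m or distance of each of nut0, nut2 from where it was at the start of the episode above 0.015 m or distance of each of nut1, nut2 from where it was at the start of the episode above 0.015 m) and (distance of each of choc0, choc1 from where it was at the start of the episode above 0.015 m or distance of each of choc0, choc2 from where it was at the start of the episode above 0.015 m or distance of each of choc1, choc2 from where it was at the start of the episode above 0.015 m) and horizontal distance between each of nut0, nut1, nut2, choc0, choc1, choc2 and tub below 0.075 m and height (world z) of each of nut0, nut1, nut2, choc0, choc1, choc2 above 0 m and linear speed of each of lid, spoon below 0.02 m/s); the robot touches nothing.
It fails at once if a piece leaves the tub (horizontal distance between any of nut0, nut1, nut2, choc0, choc1, choc2 and tub above 0.085 m).
It fails at once if the jam jar, mug, egg cup or butter portion is pushed more than 30 mm or knocked over (distance of any of jam, mug, egg_cup, butter from where it was at the start of the episode above 0.03 m or angle between any of jam, mug, egg_cup, butter's own z axis and vertical above 0.5 rad).
It also fails if it takes over 72 s, if anything falls off the work surface, if the arm or the gripper's body presses on something with over 40 N, if the wrist force passes 120 N, or if a joint passes its speed limit or range.

## Robot

A 6-joint arm with a two-finger parallel gripper is mounted at the origin on the work surface. World frame = base frame: x ahead of the robot, y to its left, z up, the work surface at z = 0. Lengths are in m, angles in degrees, forces in N, time in s.
With the tool pointing down it reaches from about 0.4 to 0.825 m from the base axis. Payload 7 kg.
Tool frame: the origin (TCP) lies midway between the tips of the shut fingers; the grasp point (between the pads) lies 19 mm behind it (r.grip_depth is the distance from the TCP to the grasp point, in m); z points along the fingers, y is the line along which they close (so a half turn about z gives the same grasp; the last joint's range is limited). The gripper opens to 88 mm and grips with 3 to 60 N. Pads are 19 mm wide; open, the fingers measure 130 mm over their backs; the gripper's body (78 mm by 193 mm) begins 47 mm behind the grasp point.
Start: joints at [-53.107, 20.546, 0.682, 0, -70.136, -16.507], TCP at [0.235, -0.633, 0.227] pointing down, gripper open.
Joint ranges: [-176.03, 176.03], [-82.01, 121.73], [-58.28, 71.71], [-173.87, 95.51], [-174.79, -0.11], [-173.66, 173.66]. Speed limits (degrees/s): [136.94, 136.94, 172.46, 180, 180, 180].

## Interface

Orientations are given as [roll, pitch, yaw] about the fixed x, y, z axes, in that order (R = Rz(yaw) Ry(pitch) Rx(roll)).
In Python, from plant import r, capture, close_job, search_frame, outline_of gives the robot as it stands.
- The arm moves only by the shell command python3 -m creep 'ROWS' [FORCE]. ROWS is JSON, a list of rows, each a list of 7 numbers: the finger opening in mm, from 0 to 87.6, then the shift along the world's x, y, z in units of 25 mm (1.0 is 25 mm), then the turn, a rotation vector about the world's x, y, z in degrees. In form: [[hand, x, y, z, ax, ay, az], ...]. A call has 1 to 8 rows; each row shifts and turns the commanded pose from where the row before left it; what a row does not reach is not made up. A row lasts 1/12 s, in which the tool goes at most 41.7 mm and 7.16 degrees, less where a joint would pass 70% of its speed; a pose out of reach is approached as far as the arm can. A call is refused whole if a number of a shift passes 1 or a number of a turn 7.16, either way. A call with a gripper value outside its range is refused whole. The fingers move at their own pace and stop on an object; FORCE is the grip in N (left out, the last holds). Time passes only in rows, so rows that do not move let the fingers close. It gives the time, the measured TCP pose, the force, the opening and the grip force at its end, in the units of the state.
- r.get_state(): the state, without advancing time (a new reading comes with each control period).
- capture(name): name is "scene" or "top" or "wrist"; returns a dict with "frame" (384x512x3 uint8, red, green, blue), "K" (3x3 intrinsics, pixels), "origin" and "rotation" of the camera in the world. Camera axes: x right, y down, z forward; pixel columns grow to the right and rows downward; lengths in m; the calibration is good to about 2 mm. A picture is of the moment at which its call begins. There is no depth.
- close_job(): hands the job in; it is judged then, once.
Trained networks look in a picture, given as the dict that the camera call returned (one of the last four; its "shot" number tells which), for a name from the list of things; names that differ only in an ending like _2 or _b are one class to them, and where a whole thing is asked for, a point or a joint stands for the part that bears it (a point fixed in the world has none). Each returns a list of dicts, best first, with "conf" (0 to 1); they miss things now and then, are a little off and sometimes report something else, mostly with a low value. They report only what shows in the picture. A call takes as long as a camera call.
- search_frame(picture, target): "bbox" ([left, top, right, bottom] in pixels, round what is visible of it).
- outline_of(picture, target): "region" (384x512 bool, what is visible of it) and "bbox" ([left, top, right, bottom] in pixels, round what is visible of it).
The state is a dict: "time_s": time; "joints": joint angles; "qd": joint speeds; "joint_torque": joint torques, N m; "tcp_pos": TCP position; "eef_rot": TCP orientation; "contact_force": force on the tool from outside, world axes, zero at the start; "moment": the same for the moment, N m; "gripper_width": finger opening in m; "gripper_force": force on a finger pad.
Only numpy, scipy, OpenCV 4.12 (cv2) and the standard library are available. Lean on these libraries where they do the work, as an engineer would, in place of code of your own. Each camera call takes 0.05 s, during which the arm holds its last target. There are 200 camera calls.

## Working session

There is one attempt and no reset: what is moved stays moved. The work goes in short steps, Python scripts to look and compute and a shell command to move; the robot and the scene stay as the last step left them, time stands still between calls to the robot, and variables do not carry over. Pictures are saved under pics/ and viewed, at most 10 in all, crops included, and the job is handed in when it is done.

```bash
mkdir -p pics; ls
cat > h.py <<'E'
import numpy as np, cv2
from plant import r, capture, close_job, search_frame, outline_of
def ray(p,u,v):
    d=np.linalg.inv(p["K"])@[u,v,1.]; return np.array(p["origin"]),np.array(p["rotation"])@d
def at_z(p,u,v,z):
    o,d=ray(p,u,v); return o+d*(z-o[2])/d[2]
def proj(p,X):
    c=np.array(p["rotation"]).T@(np.array(X)-p["origin"]); q=p["K"]@c; return q[:2]/q[2]
def save(p,n): cv2.imwrite("pics/"+n,cv2.cvtColor(p["frame"],cv2.COLOR_RGB2BGR))
E
python3 - <<'E'
from h import *
for n in ["top","scene"]:
    p=capture(n); save(p,n+"0.png")
    print(n,np.round(p["origin"],3),np.round(p["rotation"],2).tolist(),np.round(p["K"][0,0]))
    for t in "tub lid lid_knob pot spoon nut0 choc0 jam mug egg_cup butter".split():
        for d in search_frame(p,t)[:3 if t in("nut0","choc0") else 1]: print(t,round(d["conf"],2),np.round(d["bbox"],1))
s=r.get_state(); print(s["tcp_pos"],s["eef_rot"],s["time_s"])
E
```

```text
pics
top [0.452 0.008 0.777] [-169.0, -0.72, -90.06] 354.0
tub 0.62 [101.1 175.7 176.2 250.3]
lid 0.93 [219.4 193.3 288.7 262.3]
lid_knob 0.66 [217.8 190.6 289.  259.6]
pot 0.83 [357.1 224.9 408.7 262.1]
spoon 0.9 [373.3 237.7 422.5 253.4]
nut0 0.67 [121.5 215.9 133.7 225.2]
nut0 0.55 [140.2 226.2 145.1 237.1]
nut0 0.51 [150.7 218.6 162.8 225.6]
choc0 0.52 [151.6 200.3 170.7 213.1]
choc0 0.51 [120.8 201.4 133.  211.7]
jam 0.9 [180.1 108.5 210.6 144.8]
egg_cup 0.32 [180.3 111.7 208.  144.7]
butter 0.69 [310.  286.1 327.8 308.8]
scene [ 1.267 -0.272  0.69 ] [-128.13, -0.17, 69.26] 399.0
tub 0.69 [318.2 166.2 374.7 212.7]
lid 0.87 [234.1 189.8 289.1 232.4]
lid_knob 0.96 [231.6 192.1 291.9 232.1]
pot 0.85 [131.3 194.8 171.8 240.4]
spoon 0.86 [141.3 156.4 155.2 208.5]
nut0 0.47 [338.2 183.7 343.1 191.4]
nut0 0.37 [352.2 182.3 358.2 190.7]
jam 0.55 [333.5 228.3 363.7 269. ]
mug 0.87 [221.1 239.1 259.5 293.9]
egg_cup 0.85 [272.1 147.5 285.2 174.4]
butter 0.41 [194.2 184.9 206.5 194.3]
[ 0.23510287 -0.63269001  0.22654529] [ 1.79997237e+02 -8.55765237e-04 -1.59614911e+02] 1.2
```

```bash
sed -i '1a from scipy.spatial.transform import Rotation as Ro' h.py
sed -i 's/np.array(p\["rotation"\])/RM(p)/' h.py
echo 'def RM(p): return Ro.from_euler("xyz",p["rotation"],degrees=True).as_matrix()' >> h.py
python3 - <<'E'
from h import *
from scipy.optimize import least_squares
P={n:capture(n) for n in["top","scene"]}
for n,p in P.items(): cv2.imwrite(f"pics/{n}1.png",cv2.cvtColor(cv2.resize(p["frame"],(800,600),interpolation=cv2.INTER_CUBIC),cv2.COLOR_RGB2BGR))
th=np.linspace(0,2*np.pi,48,endpoint=False)
sh={"tub":[(64,0),(76,65)],"lid":[(66,0),(76,8),(76,14),(13,44)],"pot":[(38,0),(38,85)],"jam":[(30,0),(30,75)],"mug":[(38,0),(38,90)],"egg_cup":[(23,40),(10,76)]}
for t,rs in sh.items():
    pts=np.concatenate([np.c_[a*np.cos(th),a*np.sin(th),0*th+z] for a,z in rs])/1e3
    for n,p in P.items():
        d=search_frame(p,t)
        if not d: continue
        b=np.array(d[0]["bbox"])
        def f(x):
            q=np.array([proj(p,X+[x[0],x[1],0]) for X in pts]); return np.r_[q.min(0),q.max(0)]-b
        s=least_squares(f,at_z(p,(b[0]+b[2])/2,(b[1]+b[3])/2,.03)[:2])
        print(t,n,round(d[0]["conf"],2),s.x.round(4),s.fun.round(1))
p=P["top"]
for z in (0.0,.2):
  print(z,[at_z(p,u,v,z).round(3) for u,v in((256,192),(0,0))])
for n,p in P.items():
    m=outline_of(p,"spoon")
    if m:
        ys,xs=np.where(m[0]["region"]); print(n,m[0]["bbox"],len(xs), cv2.fitLine(np.c_[xs,ys].astype(np.float32),2,0,.01,.01).ravel())
E
```

```text
tub top 0.6 [0.5534 0.2359] [-0.4 -2.4  0.4  2.2]
tub scene 0.77 [0.5668 0.2329] [-2.9 -1.1  2.9  0.4]
lid top 0.56 [0.5318 0.0018] [ 0.4 -0.1 -0.4  0.1]
lid scene 0.68 [0.5352 0.0061] [-0.4  0.6  0.4 -0.5]
pot top 0.66 [ 0.4874 -0.2677] [-0.9 -1.2  0.8  1.1]
pot scene 0.56 [ 0.4908 -0.2626] [-0.2 -3.1  0.2  2.6]
jam top 0.9 [0.7459 0.1287] [-1.6 -2.8  1.8  3. ]
jam scene 0.67 [0.7514 0.1278] [ 2.3  0.9 -2.1 -0.6]
mug top 0.93 [ 0.7169 -0.1142] [ 5.8  0.1 -5.2  0. ]
mug scene 0.68 [ 0.7211 -0.1145] [ 1.3 -1.4 -1.4  1.3]
egg_cup top 0.91 [0.3689 0.114 ] [ 1.3 -0.7 -1.3  0.7]
egg_cup scene 0.64 [0.3943 0.1062] [-0.7  6.3  0.7 -5.9]
0.0 [array([ 0.61 , -0.005,  0.   ]), array([1.094, 0.628, 0.   ])]
0.2 [array([ 0.569, -0.002,  0.2  ]), array([0.929, 0.468, 0.2  ])]
top [370.7, 238.1, 423.2, 254.6] 424 [ 9.9294275e-01 -1.1859464e-01  3.9597171e+02  2.4323586e+02]
scene [137.4, 156.9, 157.6, 210.5] 410 [  0.21186458   0.97729903 147.23903    182.86342   ]
```

View pics/top1.png

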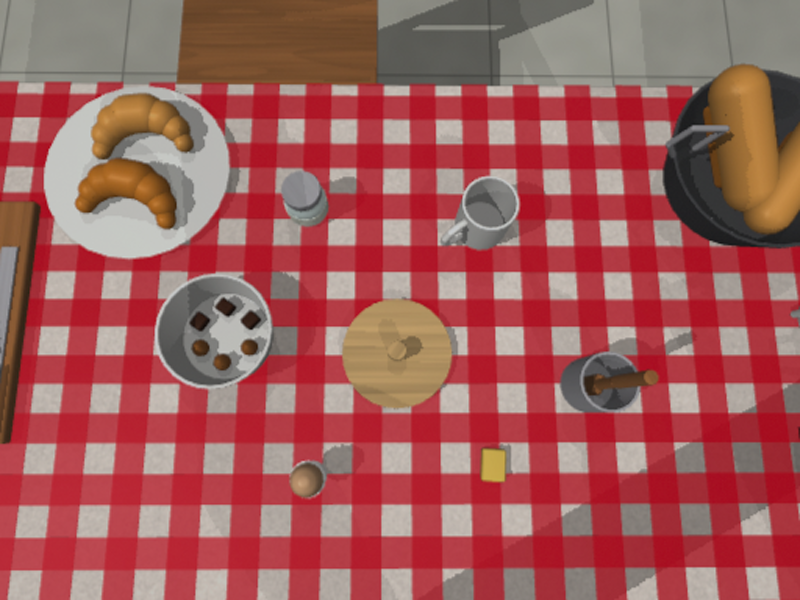

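View pics/scene1.png

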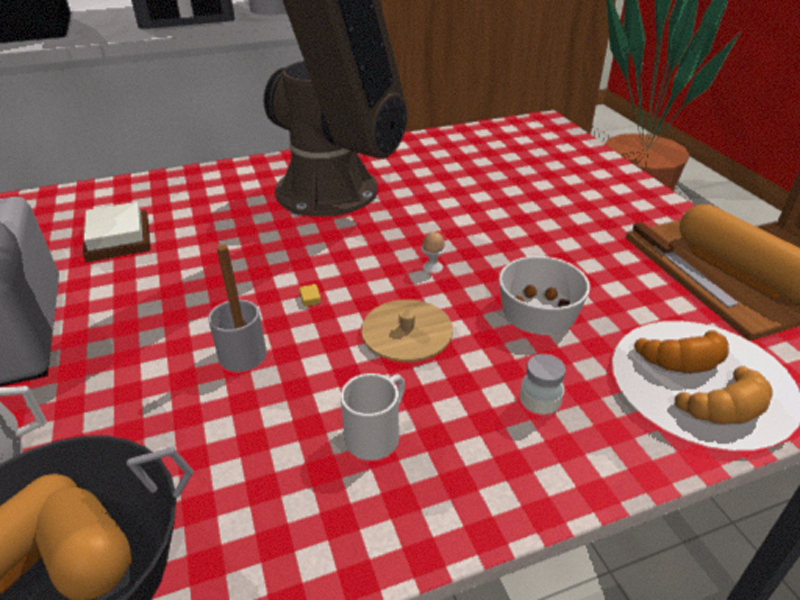

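```bash
cat >> h.py <<'E'
from scipy.optimize import minimize
th=np.linspace(0,2*np.pi,48,endpoint=False)
SH={"tub":[(64,0),(76,65)],"lid":[(66,0),(76,8),(76,14),(13,14),(13,44)],"pot":[(38,0),(38,85)]}
def hullmask(q):
    m=np.zeros((384*4,512*4),np.uint8); cv2.fillConvexPoly(m,cv2.convexHull((q*4+2).astype(np.int32)),1); return m
def fit(t,P,x0):
    rings=[np.c_[a*np.cos(th),a*np.sin(th),0*th+z]/1e3 for a,z in SH[t]]
    M=[]
    for p in P:
        o=outline_of(p,t)
        if not o: continue
        ys,xs=np.where(o[0]["region"]); M.append((p,cv2.resize(o[0]["region"].astype(np.uint8),None,fx=4,fy=4,interpolation=0)))
    def c(x,M=M):
        s=0
        for p,m in M:
            k=np.zeros_like(m)
            for a,b in zip(rings,rings[1:]):
                k|=hullmask(np.array([proj(p,X+[x[0],x[1],0]) for X in np.r_[a,b]]))
            s+=1-(k&m).sum()/(k|m).sum()
        return s/len(M)
    out=[]
    for sub in [M]+[[m] for m in M]:
        s=minimize(c,x0,args=(sub,),method="Nelder-Mead",options=dict(initial_simplex=np.array(x0)+[[0,0],[.008,0],[0,.008]],xatol=2e-4,fatol=1e-4)); out.append((s.x.round(4).tolist(),round(s.fun,3)))
    return out
def spoon_axis(P):
    pl=[]; 
    for p in P:
        o=outline_of(p,"spoon")[0]; ys,xs=np.where(o["region"])
        vx,vy,x,y=cv2.fitLine(np.c_[xs,ys].astype(np.float32),2,0,.01,.01).ravel()
        a,b=ray(p,x-40*vx,y-40*vy)[1],ray(p,x+40*vx,y+40*vy)[1]
        pl.append((np.cross(a,b),np.array(p["origin"])))
    A=np.array([n/np.linalg.norm(n) for n,_ in pl]); b=np.array([a@o for a,(_,o) in zip(A,pl)])
    d=np.cross(*A); d/=np.linalg.norm(d); d*=np.sign(d[2])
    f=lambda z: np.r_[np.linalg.solve(A[:,:2],b-A[:,2]*z),z]
    return d,f
E
python3 - <<'E'
from h import *
P=[capture("top"),capture("scene")]
for t,x in dict(tub=(.555,.235),lid=(.533,.003),pot=(.489,-.265)).items(): print(t,fit(t,P,x))
d,f=spoon_axis(P); print("axis",d.round(3),"lean",np.degrees(np.arccos(d[2])).round(1))
for z in(.006,.085,.15,.2): print(f(z).round(4),[proj(p,f(z)).round(1) for p in P])
print([np.round(at_z(P[0],417,241,z),4) for z in (.18,.19,.2)])
for u,v in((133,203),(144,196),(161,204),(128,222),(142,231),(160,222)): print(at_z(P[0],u,v,.018).round(3))
E
```

```text
tub [([0.5578, 0.2386], np.float64(0.167)), ([0.5578, 0.2386], np.float64(0.167))]
lid [([0.533, 0.0004], np.float64(0.028)), ([0.5336, 0.0007], np.float64(0.019)), ([0.531, -0.0001], np.float64(0.031))]
pot [([0.4889, -0.2654], np.float64(0.167)), ([0.4895, -0.265], np.float64(0.22)), ([0.4869, -0.2651], np.float64(0.102))]
axis [ 0.113 -0.918  0.381] lean 67.6
[ 0.475  -0.1442  0.006 ] [array([320.7, 252.7]), array([200.9, 210.8])]
[ 0.4984 -0.3346  0.085 ] [array([425.4, 239.3]), array([119.4, 210.2])]
[ 0.5177 -0.4913  0.15  ] [array([529., 226.]), array([ 34.6, 209.6])]
[ 0.5325 -0.6119  0.2   ] [array([622.6, 214. ]), array([-45.8, 209. ])]
[array([ 0.4893, -0.2732,  0.18  ]), array([ 0.4886, -0.2685,  0.19  ]), array([ 0.488 , -0.2638,  0.2   ])]
[0.581 0.261 0.018]
[0.597 0.239 0.018]
[0.579 0.201 0.018]
[0.54  0.269 0.018]
[0.521 0.238 0.018]
[0.54  0.201 0.018]
```

```bash
cat > m.py <<'E'
from h import *
P=[capture("top"),capture("scene")]
def tri(pp):
    A=[];b=[]
    for p,(u,v) in pp:
        o,d=ray(p,u,v); d/=np.linalg.norm(d); Q=np.eye(3)-np.outer(d,d); A.append(Q); b.append(Q@o)
    A=np.vstack(A); b=np.hstack(b); x=np.linalg.lstsq(A,b,rcond=None)[0]; return x.round(4), np.linalg.norm(A@x-b).round(4)
print("tip",tri([(P[0],(416.5,241.5)),(P[1],(143.5,158.5))]))
for z in(.01,.03,.06): print("foot?",at_z(P[0],381,246,z).round(4))
for z in(.09,.1): print("rimcross scene",at_z(P[1],152,207,z).round(4))
# rims seen by eye
for c,(l,t_,rr,b) in dict(tub=(156,274,272,388),pot=(576,352,640,412)).items():
    z=.065 if c=="tub" else .085
    print(c,[at_z(P[0],u/1.5625,v/1.5625,z).round(4)[:2] for u,v in((l,(t_+b)/2),(rr,(t_+b)/2),((l+rr)/2,t_),((l+rr)/2,b))])
c=[cv2.resize(P[0]["frame"][y:y+110,x:x+110],(395,395),interpolation=cv2.INTER_CUBIC) for x,y in((85,160),(340,190))]
cv2.imwrite("pics/crop1.png",cv2.cvtColor(np.hstack(c),cv2.COLOR_RGB2BGR))
E
python3 m.py
```

```text
tip (array([ 0.4874, -0.259 ,  0.2041]), np.float64(0.0027))
foot? [ 0.4891 -0.2742  0.01  ]
foot? [ 0.4882 -0.2669  0.03  ]
foot? [ 0.4867 -0.2558  0.06  ]
rimcross scene [ 0.5196 -0.2625  0.09  ]
rimcross scene [ 0.5321 -0.2627  0.1   ]
tub [array([0.5551, 0.3111]), array([0.5552, 0.1617]), array([0.631 , 0.2412]), array([0.4822, 0.232 ])]
pot [array([ 0.4885, -0.2227]), array([ 0.4884, -0.3028]), array([ 0.5259, -0.2655]), array([ 0.4518, -0.26  ])]
```

View pics/crop1.png

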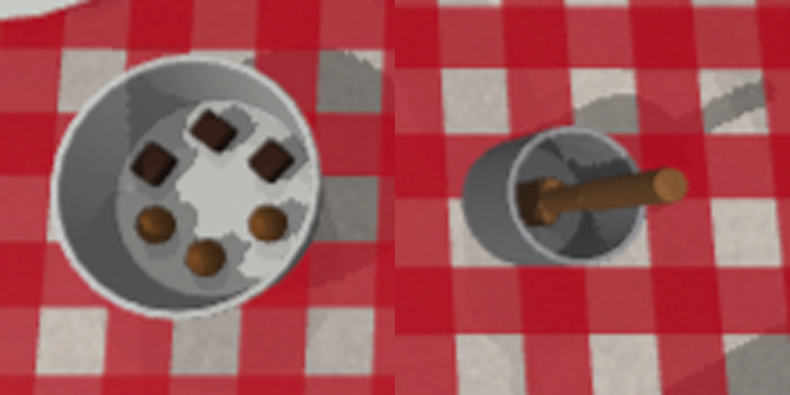

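```bash
python3 -m creep '[[87.6,0.7,1,0.4,0,0,0],[87.6,0.7,1,0.4,0,0,0],[87.6,0.7,1,0.4,0,0,0],[87.6,0.7,1,0.4,0,0,0],[87.6,0.7,1,0.4,0,0,0],[87.6,0.7,1,0.4,0,0,0]]' 20
```

```text
time_s: 3.1
tcp_pos: [0.3407, -0.4814, 0.2872]
eef_rot: [-180.0, 0.0, -159.6]
contact_force: [0.6, 0.4, -0.4]
gripper_width: 0.0878
gripper_force: 0.0
```

```bash
python3 -m creep '[[87.6,0.73,1,0,0,0,0],[87.6,0.73,1,0,0,0,0],[87.6,0.73,1,0,0,0,0],[87.6,0.73,1,0,0,0,0],[87.6,0.73,1,0,0,0,0],[87.6,0.73,1,0,0,0,0],[87.6,0.73,1,0,0,0,0],[87.6,0.73,1,0,0,0,0]]'; python3 -m creep '[[87.6,0,0.9,0,0,0,0],[87.6,0,0,0,0,0,0],[87.6,0,0,0,0,0,0]]'
cat > w.py <<'E'
from h import *
import sys
p=capture("wrist"); cv2.imwrite("pics/"+sys.argv[1],cv2.cvtColor(p["frame"],cv2.COLOR_RGB2BGR))
print(r.get_state()["tcp_pos"],p["origin"],p["rotation"],p["K"][0,0])
for t in sys.argv[2:]:
    for d in search_frame(p,t)[:3]:
        print(t,d["conf"],np.round(d["bbox"],1))
E
python3 w.py w1.png pot spoon
```

```text
time_s: 3.77
tcp_pos: [0.4868, -0.2813, 0.2869]
eef_rot: [-180.0, 0.0, -159.6]
contact_force: [-0.5, -0.2, -0.6]
gripper_width: 0.0872
gripper_force: 0.0
time_s: 4.02
tcp_pos: [0.4865, -0.2591, 0.2868]
eef_rot: [-180.0, 0.0, -159.5]
contact_force: [-0.1, 0.7, -0.4]
gripper_width: 0.0875
gripper_force: 0.0
[ 0.48628389 -0.25989204  0.28681608] [ 0.41372222 -0.28419149  0.44477626] [1.63368306e+02 5.54505031e-02 1.10517974e+02] 297.1733963269101
pot 0.85 [210.6 137.7 275.2 201.1]
pot 0.63 [348.4 199.7 442.5 264.6]
spoon 0.58 [235.1 152.1 259.2 209.5]
```

View pics/w1.png

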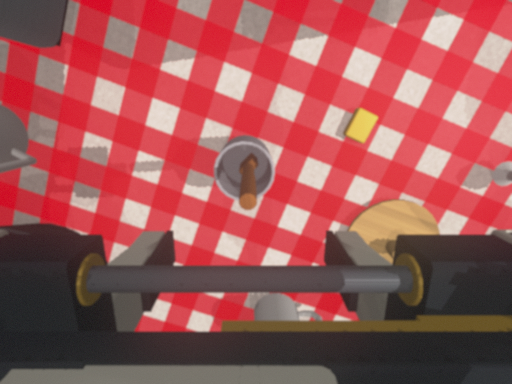

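Run:
```python
from h import *
p=capture("wrist"); t=r.get_state()["tcp_pos"]
print("tcp px",proj(p,t),"tip",at_z(p,248,201,.204),"pot rim c",at_z(p,244.5,169.5,.085),"foot?",at_z(p,250,160,.006),at_z(p,250,162,.03))
print(proj(p,[.487,-.259,.204]), proj(p,[.489,-.2655,.085]))
```

```text
tcp px [245.71967894 244.41214111] tip [ 0.4852254  -0.26014936  0.204     ] pot rim c [ 0.48421504 -0.26572949  0.085     ] foot? [ 0.48348503 -0.2586458   0.006     ] [ 0.48229767 -0.25912841  0.03      ]
[248.54330153 203.3105571 ] [243.34292549 173.13675062]
```

```bash
python3 -m creep '[[87.6,0,0,-0.9,0,0,0],[87.6,0,0,-0.9,0,0,0],[87.6,0,0,-0.9,0,0,0],[87.6,0,0,-0.9,0,0,0],[87.6,0,0,-0.9,0,0,0],[87.6,0,0,-0.9,0,0,0],[40,0,0,0,0,0,0],[40,0,0,0,0,0,0]]' ; python3 -m creep '[[8,0,0,0,0,0,0],[8,0,0,0,0,0,0],[8,0,0,0,0,0,0],[8,0,0,0,0,0,0],[8,0,0,0,0,0,0],[8,0,0,0,0,0,0],[8,0,0,0,0,0,0],[8,0,0,0,0,0,0]]' 30
```

```text
time_s: 4.88
tcp_pos: [0.4852, -0.2609, 0.151]
eef_rot: [179.9, -0.1, -159.7]
contact_force: [-0.3, -1.3, 1.0]
gripper_width: 0.0789
gripper_force: 0.0
time_s: 5.55
tcp_pos: [0.4861, -0.2602, 0.1517]
eef_rot: [-180.0, 0.0, -159.6]
contact_force: [-0.0, 0.3, 0.5]
gripper_width: 0.0266
gripper_force: 0.0
```

```bash
python3 -m creep '[[8,0,0,0,0,0,0],[8,0,0,0,0,0,0],[8,0,0,0,0,0,0],[8,0,0,0,0,0,0],[8,0,0,0,0,0,0],[8,0,0,0,0,0,0],[8,0,0,0.4,0,0,0],[8,0,0,0.4,0,0,0]]' 30
```

```text
time_s: 6.22
tcp_pos: [0.4857, -0.2602, 0.1719]
eef_rot: [180.0, -0.1, -159.6]
contact_force: [0.2, -0.5, 0.1]
gripper_width: 0.0154
gripper_force: 30.0
```

```bash
python3 -m creep '[[8,0,0,0.8,0,0,0],[8,0,0,0.8,0,0,0],[8,0,0,0.8,0,0,0],[8,0,0,0.8,0,0,0],[8,0,0,0.6,0,0,0],[8,0,0.5,0,0,0,0],[8,0,0.8,0,0,0,0],[8,0,0.8,0,0,0,0]]'; python3 -m creep '[[8,0.1,1,0,0,0,0],[8,0.1,1,0,0,0,0],[8,0.1,1,0,0,0,0],[8,0.1,1,0,0,0,0],[8,0.1,1,0,0,0,0],[8,0.1,0.4,0,0,0,0],[8,0,0,0,0,0,0],[8,0,0,0,0,0,0]]'
python3 - <<'E'
from h import *
p=capture("scene"); q=cv2.resize(p["frame"][60:300,100:420],(800,600),interpolation=cv2.INTER_CUBIC); cv2.imwrite("pics/s2.png",cv2.cvtColor(q,cv2.COLOR_RGB2BGR))
t=r.get_state()["tcp_pos"]; print(t)
g=lambda X:((proj(p,X)-[100,60])*2.5).round(0)
for z in (.184,.019-.11,.019-.165): print(g(np.array(t)+[0,0,z if z<.1 else .054]))
E
```

```text
time_s: 6.88
tcp_pos: [0.4859, -0.2072, 0.2674]
eef_rot: [-180.0, 0.1, -159.7]
contact_force: [0.4, 1.0, 0.2]
gripper_width: 0.0154
gripper_force: 30.0
time_s: 7.55
tcp_pos: [0.5011, -0.0723, 0.2669]
eef_rot: [-180.0, 0.0, -159.5]
contact_force: [-0.1, 0.1, 0.3]
gripper_width: 0.0155
gripper_force: 30.0
[ 0.50100288 -0.07289258  0.26678416]
[307.  97.]
[316. 240.]
[319. 287.]
```

View pics/s2.png

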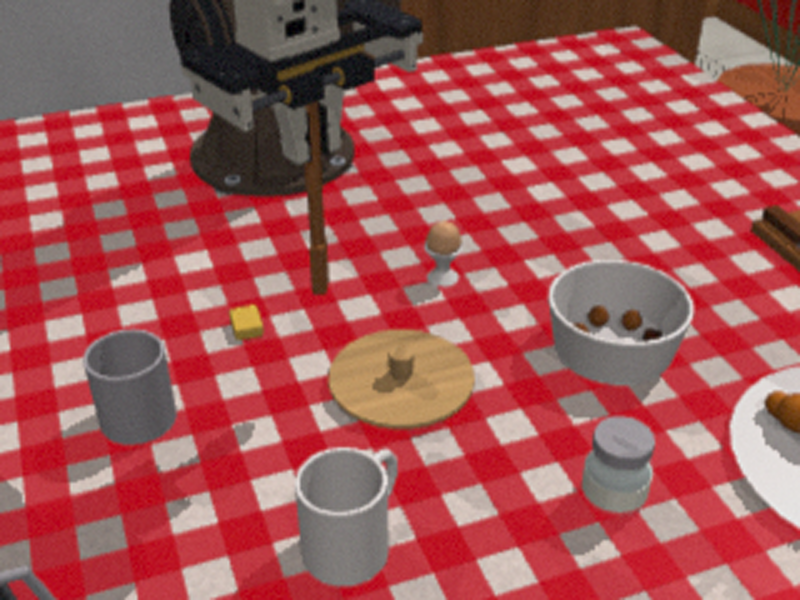

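```bash
python3 -m creep '[[8,0.2,1,0,0,0,0],[8,0.2,1,0,0,0,0],[8,0.2,1,0,0,0,0],[8,0.2,1,0,0,0,0],[8,0.2,1,0,0,0,0],[8,0.2,1,0,0,0,0],[8,0.2,1,0,0,0,0],[8,0.2,1,0,0,0,0]]' 50; python3 -m creep '[[8,0.2,1,0,0,0,0],[8,0.2,1,0,0,0,0],[8,0.2,1,0,0,0,0],[8,0.04,1,0,0,0,0],[8,0,0.4,0,0,0,0],[8,0,0,0,0,0,0],[8,0,0,0,0,0,0],[8,0,0,0,0,0,0]]'
python3 w.py w2.png spoon tub
python3 - <<'E'
from h import *
p=capture("top"); cv2.imwrite("pics/t2.png",cv2.cvtColor(cv2.resize(p["frame"][140:290,60:260],(800,600),interpolation=cv2.INTER_CUBIC),cv2.COLOR_RGB2BGR))
E
```

```text
time_s: 8.27
tcp_pos: [0.5414, 0.1272, 0.2666]
eef_rot: [-180.0, -0.0, -159.7]
contact_force: [0.3, -0.5, -0.4]
gripper_width: 0.0149
gripper_force: 50.0
time_s: 8.93
tcp_pos: [0.5572, 0.236, 0.2665]
eef_rot: [-180.0, -0.0, -159.7]
contact_force: [-0.7, -0.0, -0.6]
gripper_width: 0.015
gripper_force: 50.0
[0.55717451 0.2359869  0.26666507] [0.48447556 0.21126573 0.42453991] [1.63412957e+02 5.69021081e-02 1.10330067e+02] 297.1733963269101
spoon 0.7 [228.8 172.2 267.  317.8]
tub 0.62 [191.4 112.8 309.4 227.6]
tub 0.44 [267.4 154.  284.8 168. ]
```

View pics/w2.png

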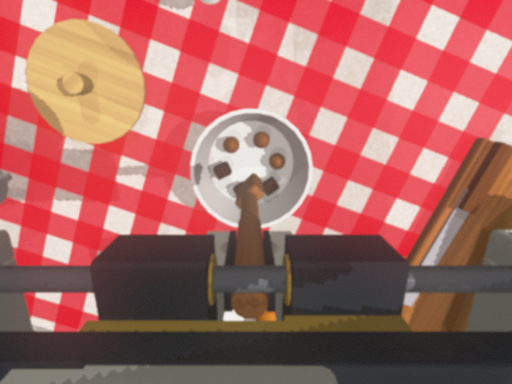

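Run:
```python
from h import *
p=capture("wrist"); t=r.get_state()["tcp_pos"]
def f(c):
    q=np.array([proj(p,[c[0]+.076*np.cos(a),c[1]+.076*np.sin(a),.065]) for a in th]); return np.r_[q.min(0),q.max(0)]-[190.5,109,313.5,229]
from scipy.optimize import least_squares
s=least_squares(f,[.557,.237]); print(s.x,s.fun)
print("foot px",proj(p,np.array(t)-[0,0,.146]))
for u,v in((231,145),(261,139),(277,161),(223,170),(270,186),(243,186)): print((at_z(p,u,v,.02)-[*s.x,0]).round(3))
```

```text
[0.55604477 0.24142874] [-0.12374846 -0.44562178  0.12395365  0.58179687]
foot px [247.67151454 183.25928698]
[-0.017 -0.036  0.02 ]
[-0.038 -0.001  0.02 ]
[-0.018  0.03   0.02 ]
[ 0.019 -0.035  0.02 ]
[0.018 0.034 0.02 ]
[ 0.031 -0.001  0.02 ]
```

```bash
python3 - <<'E'
import numpy as np
n=24; k=np.arange(1,2*n+1+6)
R=np.minimum(.008+.024*k/28,.032)/.025
a=np.radians(150+15*k)
P=np.c_[R*np.cos(a),R*np.sin(a)]; P=np.vstack([[0,0],P]).round(2)
D=np.diff(P,axis=0).round(2)
for i in range(0,len(D),8): print(i,",".join(f"[8,{x:g},{y:g},0,0,0,0]" for x,y in D[i:i+8]), P[min(i+8,len(P)-1)])
E
python3 -m creep '[[8,-0.05,0.12,-0.6,0,0,0],[8,0,0,-0.7,0,0,0],[8,0,0,-0.7,0,0,0],[8,0,0,-0.7,0,0,0],[8,0,0,-0.7,0,0,0],[8,0,0,-0.6,0,0,0],[8,0,0,-0.3,0,0,0],[8,0,0,0,0,0,0]]'
```

```text
0 [8,-0.34,0.09,0,0,0,0],[8,-0.05,-0.09,0,0,0,0],[8,-0.02,-0.11,0,0,0,0],[8,0.01,-0.12,0,0,0,0],[8,0.05,-0.12,0,0,0,0],[8,0.09,-0.11,0,0,0,0],[8,0.12,-0.08,0,0,0,0],[8,0.14,-0.05,0,0,0,0] [-0.   -0.59]
8 [8,0.16,-0.02,0,0,0,0],[8,0.17,0.04,0,0,0,0],[8,0.16,0.08,0,0,0,0],[8,0.14,0.12,0,0,0,0],[8,0.11,0.17,0,0,0,0],[8,0.06,0.2,0,0,0,0],[8,0.01,0.22,0,0,0,0],[8,-0.06,0.21,0,0,0,0] [0.75 0.43]
16 [8,-0.11,0.21,0,0,0,0],[8,-0.17,0.17,0,0,0,0],[8,-0.22,0.13,0,0,0,0],[8,-0.25,0.07,0,0,0,0],[8,-0.27,-0.01,0,0,0,0],[8,-0.27,-0.07,0,0,0,0],[8,-0.24,-0.15,0,0,0,0],[8,-0.21,-0.21,0,0,0,0] [-0.99  0.57]
24 [8,-0.15,-0.27,0,0,0,0],[8,-0.07,-0.3,0,0,0,0],[8,0.01,-0.32,0,0,0,0],[8,0.09,-0.32,0,0,0,0],[8,0.2,-0.27,0,0,0,0],[8,0.27,-0.2,0,0,0,0],[8,0.31,-0.13,0,0,0,0],[8,0.33,-0.04,0,0,0,0] [-0.   -1.28]
32 [8,0.33,0.04,0,0,0,0],[8,0.31,0.13,0,0,0,0],[8,0.27,0.2,0,0,0,0],[8,0.2,0.27,0,0,0,0],[8,0.13,0.31,0,0,0,0],[8,0.04,0.33,0,0,0,0],[8,-0.04,0.33,0,0,0,0],[8,-0.13,0.31,0,0,0,0] [1.11 0.64]
40 [8,-0.2,0.27,0,0,0,0],[8,-0.27,0.2,0,0,0,0],[8,-0.31,0.13,0,0,0,0],[8,-0.33,0.04,0,0,0,0],[8,-0.33,-0.04,0,0,0,0],[8,-0.31,-0.13,0,0,0,0],[8,-0.27,-0.2,0,0,0,0],[8,-0.2,-0.27,0,0,0,0] [-1.11  0.64]
48 [8,-0.13,-0.31,0,0,0,0],[8,-0.04,-0.33,0,0,0,0],[8,0.04,-0.33,0,0,0,0],[8,0.13,-0.31,0,0,0,0],[8,0.2,-0.27,0,0,0,0],[8,0.27,-0.2,0,0,0,0] [-0.64 -1.11]
time_s: 9.85
tcp_pos: [0.555, 0.2395, 0.1574]
eef_rot: [-180.0, -0.2, -159.6]
contact_force: [0.3, 0.0, -0.5]
gripper_width: 0.0153
gripper_force: 50.0
```

```bash
python3 -m creep '[[8,-0.34,0.09,0.08,0,0,0],[8,-0.05,-0.09,0,0,0,0],[8,-0.02,-0.11,0,0,0,0],[8,0.01,-0.12,0,0,0,0],[8,0.05,-0.12,0,0,0,0],[8,0.09,-0.11,0,0,0,0],[8,0.12,-0.08,0,0,0,0],[8,0.14,-0.05,0,0,0,0]]'; python3 -m creep '[[8,0.16,-0.02,0,0,0,0],[8,0.17,0.04,0,0,0,0],[8,0.16,0.08,0,0,0,0],[8,0.14,0.12,0,0,0,0],[8,0.11,0.17,0,0,0,0],[8,0.06,0.2,0,0,0,0],[8,0.01,0.22,0,0,0,0],[8,-0.06,0.21,0,0,0,0]]'; python3 -m creep '[[8,-0.11,0.21,0,0,0,0],[8,-0.17,0.17,0,0,0,0],[8,-0.22,0.13,0,0,0,0],[8,-0.25,0.07,0,0,0,0],[8,-0.27,-0.01,0,0,0,0],[8,-0.27,-0.07,0,0,0,0],[8,-0.24,-0.15,0,0,0,0],[8,-0.21,-0.21,0,0,0,0]]'
python3 w.py w3.png spoon nut0 choc0
```

```text
time_s: 10.52
tcp_pos: [0.5563, 0.2251, 0.1612]
eef_rot: [180.0, 0.0, -159.6]
contact_force: [-0.2, 0.2, -1.2]
gripper_width: 0.0151
gripper_force: 50.0
time_s: 11.18
tcp_pos: [0.5747, 0.2518, 0.1609]
eef_rot: [-180.0, -0.0, -159.6]
contact_force: [-0.9, -0.2, -1.3]
gripper_width: 0.0153
gripper_force: 50.0
time_s: 11.85
tcp_pos: [0.532, 0.2543, 0.1623]
eef_rot: [-180.0, 0.2, -159.6]
contact_force: [6.2, -3.2, 1.6]
gripper_width: 0.0151
gripper_force: 50.0
[0.53112997 0.25314118 0.16232111] [0.45876607 0.22928621 0.3199387 ] [1.63187816e+02 8.82032127e-02 1.10444099e+02] 297.1733963269101
spoon 0.59 [228.6 176.9 267.8 319.7]
nut0 0.9 [229.7 153.7 250.8 175.2]
nut0 0.83 [192.1 161.2 212.8 182.4]
nut0 0.59 [255.4 164.4 282.2 184.6]
choc0 0.85 [179.5 191.8 201.8 216.1]
choc0 0.66 [257.8 217.8 264.5 231.9]
choc0 0.58 [215.7 226.9 233.1 231.8]
```

View pics/w3.png

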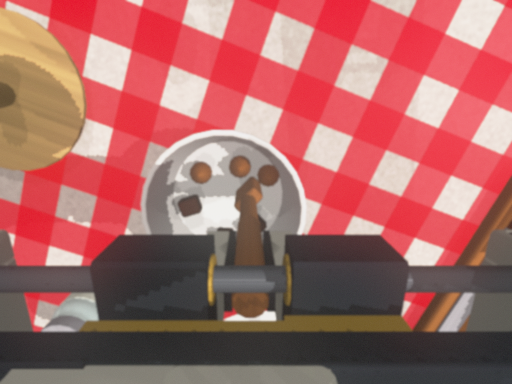

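```bash
python3 -m creep '[[8,-0.06,-0.27,0,0,0,0],[8,-0.04,-0.3,0,0,0,0],[8,0.03,-0.32,0,0,0,0],[8,0.09,-0.32,0,0,0,0],[8,0.18,-0.27,0,0,0,0],[8,0.25,-0.2,0,0,0,0],[8,0.26,-0.13,0,0,0,0],[8,0.28,-0.02,0,0,0,0]]'; python3 -m creep '[[8,0.33,0.04,0,0,0,0],[8,0.31,0.13,0,0,0,0],[8,0.27,0.2,0,0,0,0],[8,0.2,0.27,0,0,0,0],[8,0.13,0.31,0,0,0,0],[8,0.04,0.33,0,0,0,0],[8,-0.04,0.33,0,0,0,0],[8,-0.13,0.31,0,0,0,0]]'
```

```text
time_s: 12.72
tcp_pos: [0.5563, 0.2078, 0.1608]
eef_rot: [-180.0, -0.1, -159.7]
contact_force: [0.5, 0.2, -0.5]
gripper_width: 0.0152
gripper_force: 50.0
time_s: 13.38
tcp_pos: [0.5834, 0.2573, 0.1605]
eef_rot: [-180.0, -0.1, -159.6]
contact_force: [-0.1, -0.4, -1.2]
gripper_width: 0.0154
gripper_force: 50.0
```

```bash
python3 -m creep '[[8,-0.2,0.27,0,0,0,0],[8,-0.27,0.2,0,0,0,0],[8,-0.31,0.13,0,0,0,0],[8,-0.33,0.04,0,0,0,0],[8,-0.33,-0.04,0,0,0,0],[8,-0.31,-0.13,0,0,0,0],[8,-0.27,-0.2,0,0,0,0],[8,-0.15,-0.27,0,0,0,0]]'; python3 -m creep '[[8,-0.13,-0.31,0,0,0,0],[8,-0.04,-0.33,0,0,0,0],[8,0.04,-0.33,0,0,0,0],[8,0.13,-0.31,0,0,0,0],[8,0.2,-0.27,0,0,0,0],[8,0.27,-0.2,0,0,0,0],[8,0.31,-0.13,0,0,0,0],[8,0.33,-0.04,0,0,0,0]]'; python3 -m creep '[[8,0.33,0.04,0,0,0,0],[8,0.31,0.13,0,0,0,0],[8,0.27,0.2,0,0,0,0],[8,0.2,0.27,0,0,0,0],[8,0.13,0.31,0,0,0,0],[8,0.04,0.33,0,0,0,0],[8,-0.04,0.33,0,0,0,0],[8,-0.13,0.31,0,0,0,0]]'
python3 w.py w4.png spoon nut0 choc0
```

```text
time_s: 14.05
tcp_pos: [0.5301, 0.2569, 0.1626]
eef_rot: [180.0, 0.2, -159.6]
contact_force: [5.3, -0.7, 2.0]
gripper_width: 0.0154
gripper_force: 50.0
time_s: 14.72
tcp_pos: [0.5578, 0.2081, 0.1608]
eef_rot: [-180.0, -0.0, -159.6]
contact_force: [-0.1, 0.6, -0.6]
gripper_width: 0.0153
gripper_force: 50.0
time_s: 15.38
tcp_pos: [0.5849, 0.2566, 0.1611]
eef_rot: [-179.9, -0.1, -159.6]
contact_force: [-1.9, -6.1, 1.7]
gripper_width: 0.0154
gripper_force: 50.0
[0.58379013 0.25741129 0.16095759] [0.51223034 0.23213538 0.31920117] [163.46797487   0.18212144 110.41777116] 297.1733963269101
spoon 0.73 [228.9 166.6 270.8 320.2]
nut0 0.87 [258.6  99.2 281.7 120.1]
nut0 0.75 [193.  112.2 218.3 131.4]
nut0 0.69 [212.2  89.5 235.9 113.9]
choc0 0.69 [266.8 169.8 292.9 194.5]
choc0 0.57 [203.6 175.3 224.6 200.5]
choc0 0.45 [254.8 187.5 272.6 206.2]
```

View pics/w4.png

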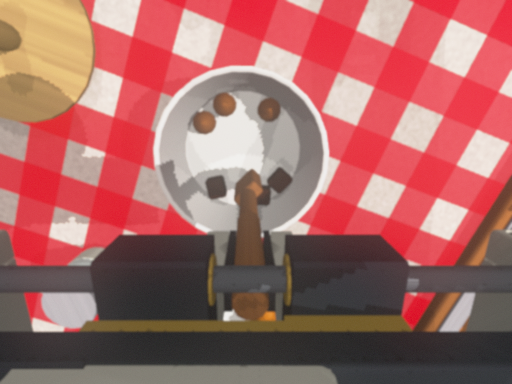

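Run:
```python
from h import *
p=capture("wrist")
c=at_z(p,241.5,151,.065); print(c)
for u,v in((204,122),(224,104),(269,110),(217,186),(280,180),(263,196)): print((at_z(p,u,v,.02)-[c[0],c[1],0]).round(3))
t=r.get_state()["tcp_pos"]; print(proj(p,np.array(t)-[0,0,.146]), at_z(p,250,183,.03))
```

```text
[0.54740065 0.2376226  0.065     ]
[-0.007 -0.043  0.02 ]
[-0.03 -0.03  0.02]
[-0.04   0.012  0.02 ]
[ 0.049 -0.01   0.02 ]
[0.021 0.049 0.02 ]
[0.043 0.038 0.02 ]
[247.46573411 183.55381907] [0.5794376  0.25736623 0.03      ]
```

```bash
python3 -m creep '[[8,-0.2,0.27,0,0,0,0],[8,-0.27,0.2,0,0,0,0],[8,-0.31,0.13,0,0,0,0],[8,-0.33,0.04,0,0,0,0],[8,-0.33,-0.04,0,0,0,0],[8,-0.31,-0.13,0,0,0,0],[8,-0.27,-0.2,0,0,0,0],[8,-0.15,-0.27,0,0,0,0]]'; python3 -m creep '[[8,-0.13,-0.31,0,0,0,0],[8,-0.04,-0.33,0,0,0,0],[8,0.04,-0.33,0,0,0,0],[8,0.13,-0.31,0,0,0,0],[8,0.2,-0.27,0,0,0,0],[8,0.27,-0.2,0,0,0,0],[8,0.31,-0.13,0,0,0,0],[8,0.33,-0.04,0,0,0,0]]'; python3 -m creep '[[8,0.33,0.04,0,0,0,0],[8,0.31,0.13,0,0,0,0],[8,0.27,0.2,0,0,0,0],[8,0.2,0.27,0,0,0,0],[8,0.13,0.31,0,0,0,0],[8,0.04,0.33,0,0,0,0],[8,-0.04,0.33,0,0,0,0],[8,-0.13,0.31,0,0,0,0]]'
python3 -m creep '[[8,-0.45,-0.2,0,0,0,0],[8,-0.45,-0.3,0,0,0,0],[8,-0.3,-0.2,0,0,0,0],[8,0,0,0,0,0,0],[8,0,0,0.4,0,0,0],[8,0,0,0.4,0,0,0],[8,0,0,0.6,0,0,0],[8,0,0,0.8,0,0,0]]'
python3 -m creep '[[8,0,0,0.8,0,0,0],[8,0,0,0.8,0,0,0],[8,0,0,0.5,0,0,0],[8,0,0,0,0,0,0],[8,0,0,0,0,0,0]]'
python3 w.py w5.png spoon tub nut0 choc0 | tail -8
python3 - <<'E'
from h import *
p=capture("top"); 
for t in("nut0","choc0"):
    for d in search_frame(p,t)[:4]: b=d["bbox"]; print(t,round(d["conf"],2),(at_z(p,(b[0]+b[2])/2,(b[1]+b[3])/2,.018)-[.556,.2375,0]).round(3))
E
```

```text
time_s: 16.3
tcp_pos: [0.5297, 0.2568, 0.1614]
eef_rot: [180.0, 0.1, -159.6]
contact_force: [0.1, -0.1, -1.0]
gripper_width: 0.0155
gripper_force: 50.0
time_s: 16.97
tcp_pos: [0.5592, 0.2093, 0.1612]
eef_rot: [179.9, 0.1, -159.7]
contact_force: [0.1, 5.8, 1.8]
gripper_width: 0.015
gripper_force: 50.1
time_s: 17.63
tcp_pos: [0.5866, 0.2582, 0.1609]
eef_rot: [-180.0, 0.1, -159.6]
contact_force: [0.8, 1.4, -0.5]
gripper_width: 0.0152
gripper_force: 50.0
time_s: 18.3
tcp_pos: [0.5564, 0.2395, 0.2169]
eef_rot: [-180.0, -0.0, -159.6]
contact_force: [0.3, 0.2, -0.3]
gripper_width: 0.0153
gripper_force: 50.0
time_s: 18.72
tcp_pos: [0.5569, 0.2398, 0.2701]
eef_rot: [179.9, 0.2, -159.6]
contact_force: [-0.6, 0.7, -0.9]
gripper_width: 0.0151
gripper_force: 50.0
[0.5563078  0.23950636 0.26883977] [0.48380342 0.21465681 0.42786744] [ 1.63224167e+02 -1.36930109e-02  1.10374067e+02] 297.1733963269101
spoon 0.77 [229.1 165.3 269.6 320.4]
nut0 0.81 [233.  120.8 251.6 135.8]
nut0 0.79 [205.7 150.4 225.6 164.6]
nut0 0.75 [215.2 126.4 233.  142.7]
choc0 0.59 [259.6 178.4 276.3 201.4]
choc0 0.46 [229.1 184.3 233.2 198.3]
nut0 0.59 [ 0.009 -0.043  0.018]
nut0 0.55 [-0.036 -0.023  0.018]
nut0 0.48 [-0.023 -0.04   0.018]
choc0 0.5 [ 0.042 -0.004  0.018]
choc0 0.5 [0.03  0.037 0.018]
```

View pics/w5.png

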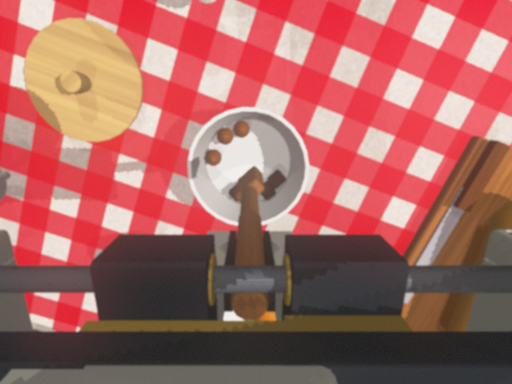

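```bash
python3 -m creep '[[8,-0.14,-1,0,0,0,0],[8,-0.14,-1,0,0,0,0],[8,-0.14,-1,0,0,0,0],[8,-0.14,-1,0,0,0,0],[8,-0.14,-1,0,0,0,0],[8,-0.14,-1,0,0,0,0],[8,-0.14,-1,0,0,0,0],[8,-0.14,-1,0,0,0,0]]'
python3 - <<'E'
from h import *
p=capture("top"); save(p,"t5.png")
for t in("nut0","choc0"):
    for d in outline_of(p,t)[:4]:
        ys,xs=np.where(d["region"]); print(t,round(d["conf"],2),(at_z(p,xs.mean(),ys.mean(),.018)-[.556,.2375,0]).round(3),len(xs))
import os
for f in("top1.png",):
    q=cv2.cvtColor(cv2.resize(cv2.imread("pics/"+f),(512,384),interpolation=cv2.INTER_AREA),cv2.COLOR_BGR2RGB)
    for nm,im in(("start",q),("now",p["frame"])):
        Y,X=np.mgrid[:384,:512]; tub=(X-144)**2+(Y-212)**2<30**2
        for lab,m in(("choc",(im.max(2)<75)&tub),("nut",(im[...,0].astype(int)-im[...,2]>35)&tub)):
            n,l,s,c=cv2.connectedComponentsWithStats(m.astype(np.uint8))
            print(nm,lab,[((at_z(p,*c[i],.018)-[.556,.2375,0])[:2].round(3).tolist(),int(s[i,4])) for i in range(1,n) if s[i,4]>8])
E
```

```text
time_s: 19.78
tcp_pos: [0.5277, 0.0381, 0.2685]
eef_rot: [-180.0, -0.0, -159.6]
contact_force: [1.1, -0.1, -1.9]
gripper_width: 0.015
gripper_force: 50.0
start choc [([0.04, -0.0], 87), ([0.022, -0.035], 88), ([0.02, 0.035], 99), ([-0.018, 0.029], 50), ([-0.015, -0.041], 26), ([-0.036, -0.005], 30)]
start nut [([-0.016, 0.032], 66), ([-0.016, -0.034], 72), ([-0.036, 0.002], 75)]
now choc [([0.012, -0.006], 1815)]
now nut []
```

```bash
python3 -m creep '[[8,-0.14,-1,0,0,0,0],[8,-0.14,-1,0,0,0,0],[8,-0.14,-1,0,0,0,0],[8,-0.14,-1,0,0,0,0],[8,-0.14,-1,0,0,0,0],[8,-0.14,-1,0,0,0,0],[8,-0.14,-1,0,0,0,0],[8,-0.14,-1,0,0,0,0]]'
cat > pc.py <<'E'
from h import *
p=capture("top"); save(p,"t6.png")
q=cv2.cvtColor(cv2.resize(cv2.imread("pics/top1.png"),(512,384),interpolation=cv2.INTER_AREA),cv2.COLOR_BGR2RGB)
for nm,im in(("start",q),("now",p["frame"])):
        Y,X=np.mgrid[:384,:512]; tub=(X-144)**2+(Y-212)**2<30**2
        for lab,m in(("choc",(im.max(2)<75)&tub),("nut",(im[...,0].astype(int)-im[...,2]>35)&tub)):
            n,l,s,c=cv2.connectedComponentsWithStats(m.astype(np.uint8))
            print(nm,lab,[((at_z(p,*c[i],.018)-[.556,.2375,0])[:2].round(3).tolist(),int(s[i,4]),s[i,2:4].tolist()) for i in range(1,n) if s[i,4]>8])
E
python3 pc.py
```

```text
time_s: 20.6
tcp_pos: [0.5003, -0.1611, 0.2685]
eef_rot: [180.0, 0.0, -159.6]
contact_force: [0.9, -1.5, -0.8]
gripper_width: 0.0157
gripper_force: 50.0
start choc [([0.04, -0.0], 87, [12, 11]), ([0.022, -0.035], 88, [12, 12]), ([0.02, 0.035], 99, [12, 12]), ([-0.018, 0.029], 50, [11, 10]), ([-0.015, -0.041], 26, [5, 8]), ([-0.036, -0.005], 30, [6, 9])]
start nut [([-0.016, 0.032], 66, [9, 9]), ([-0.016, -0.034], 72, [10, 9]), ([-0.036, 0.002], 75, [10, 10])]
now choc []
now nut []
```

```bash
python3 -m creep '[[8,-0.13,-1,0,0,0,0],[8,-0.13,-1,0,0,0,0],[8,-0.13,-1,0,0,0,0],[8,-0.13,-1,0,0,0,0],[8,0,-0.05,0,0,0,0],[8,0,0,0,0,0,0]]'
python3 pc.py
python3 - <<'E'
from h import *
a=cv2.imread("pics/t6.png"); p=capture("scene"); b=cv2.cvtColor(p["frame"],cv2.COLOR_RGB2BGR)
A=cv2.resize(a,(400,300)); B=cv2.resize(b[150:225,300:400],(400,300),interpolation=cv2.INTER_CUBIC)
C=cv2.resize(a[160:265,75:215],(400,300),interpolation=cv2.INTER_CUBIC); D=cv2.resize(b[90:270,60:300],(400,300),interpolation=cv2.INTER_CUBIC)
cv2.imwrite("pics/m7.png",np.vstack([np.hstack([A,B]),np.hstack([C,D])]))
print(r.get_state()["tcp_pos"])
E
```

```text
time_s: 21.15
tcp_pos: [0.4873, -0.2625, 0.268]
eef_rot: [180.0, -0.0, -159.7]
contact_force: [0.0, 0.2, -0.1]
gripper_width: 0.0154
gripper_force: 50.0
start choc [([0.04, -0.0], 87, [12, 11]), ([0.022, -0.035], 88, [12, 12]), ([0.02, 0.035], 99, [12, 12]), ([-0.018, 0.029], 50, [11, 10]), ([-0.015, -0.041], 26, [5, 8]), ([-0.036, -0.005], 30, [6, 9])]
start nut [([-0.016, 0.032], 66, [9, 9]), ([-0.016, -0.034], 72, [10, 9]), ([-0.036, 0.002], 75, [10, 10])]
now choc [([0.045, -0.001], 81, [11, 11]), ([0.019, 0.043], 208, [17, 22])]
now nut [([0.045, 0.002], 43, [8, 9]), ([0.01, -0.047], 76, [10, 9]), ([-0.023, -0.041], 77, [11, 10]), ([-0.04, -0.024], 82, [11, 10])]
[ 0.48742774 -0.26137105  0.26826495]
```

View pics/m7.png

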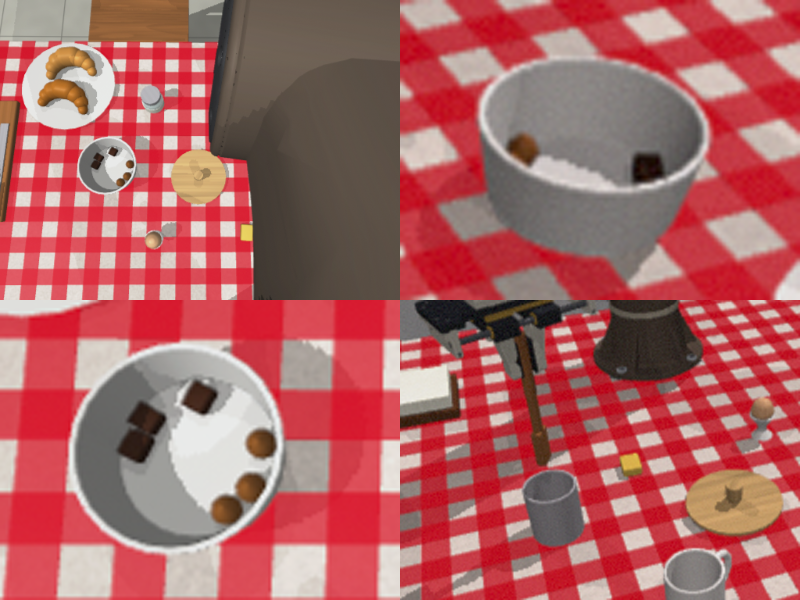

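```bash
python3 - <<'E'
from h import *
p=capture("scene"); t=np.array(r.get_state()["tcp_pos"]); print(proj(p,t-[0,0,.146]),proj(p,t-[0,0,.06]))
for d in search_frame(p,"spoon")[:2]: print(d)
E
python3 -m creep '[[8,0,-0.05,-0.7,0,0,0],[8,0,0,-0.7,0,0,0],[8,0,0,-0.7,0,0,0],[8,0,0,-0.7,0,0,0],[8,0,0,-0.6,0,0,0],[8,0,0,-0.6,0,0,0],[8,0,0,-0.3,0,0,0],[8,0,0,-0.2,0,0,0]]'
```

```text
[148.19454605 187.83681592] [141.30821165 156.79553419]
{'bbox': [130.6, 111.7, 150.1, 186.0], 'conf': 0.91}
{'bbox': [133.5, 195.6, 171.7, 236.1], 'conf': 0.37}
time_s: 22.02
tcp_pos: [0.487, -0.2624, 0.1552]
eef_rot: [180.0, -0.1, -159.5]
contact_force: [-0.2, 0.5, -0.2]
gripper_width: 0.015
gripper_force: 50.0
```

```bash
python3 -m creep '[[8,0,0,-0.1,0,0,0],[8,0,0,0,0,0,0],[8,0,0,0,0,0,0],[30,0,0,0,0,0,0],[30,0,0,0,0,0,0],[87.6,0,0,0,0,0,0],[87.6,0,0,0,0,0,0],[87.6,0,0,0,0,0,0]]'; python3 -m creep '[[87.6,0,0,0,0,0,0],[87.6,0,0,0,0,0,0],[87.6,0,0,0,0,0,0],[87.6,0,0,0,0,0,0],[87.6,0,0,0,0,0,0],[87.6,0,0,0,0,0,0],[87.6,0,0,0,0,0,0],[87.6,0,0,0,0,0,0]]'
```

```text
time_s: 22.68
tcp_pos: [0.4872, -0.2633, 0.1538]
eef_rot: [-180.0, 0.0, -159.6]
contact_force: [0.5, 0.3, -0.0]
gripper_width: 0.0432
gripper_force: 0.0
time_s: 23.35
tcp_pos: [0.4871, -0.2632, 0.1535]
eef_rot: [180.0, -0.0, -159.6]
contact_force: [-0.7, 0.6, -0.5]
gripper_width: 0.087
gripper_force: 0.0
```

```bash
python3 -m creep '[[87.6,0,0,0.5,0,0,0],[87.6,0,0,0.7,0,0,0],[87.6,0,0,0.7,0,0,0],[87.6,0,0,0.7,0,0,0],[87.6,0,0,0.7,0,0,0],[87.6,0,0,0.7,0,0,0],[87.6,0,0,0.6,0,0,0],[87.6,0,0.3,0,0,0,0]]'; python3 -m creep '[[87.6,0.15,0.9,0,0,0,0],[87.6,0.15,1,0,0,0,0],[87.6,0.15,1,0,0,0,0],[87.6,0.15,1,0,0,0,0],[87.6,0.15,1,0,0,0,0],[87.6,0.15,1,0,0,0,0],[87.6,0.15,1,0,0,0,0],[87.6,0.15,1,0,0,0,0]]'; python3 -m creep '[[87.6,0.3,1,0,0,0,0],[87.6,0.3,1,0,0,0,0],[87.6,0,0.4,0,0,0,0],[87.6,0,0,0,0,0,0],[87.6,0,0,0,0,0,0]]'
python3 - <<'E'
from h import *
t=np.array(r.get_state()["tcp_pos"]); print(t)
p=capture("scene")
for n in("spoon","pot","lid_knob","lid"): print(n,[(round(d["conf"],2),np.round(d["bbox"],1).tolist()) for d in search_frame(p,n)[:1]])
w=capture("wrist")
print("lid expected px",proj(w,[.533,.001,.014]),proj(w,[.533,.001,.044]))
for n in("lid","lid_knob"): 
    for d in search_frame(w,n)[:1]:
        b=d["bbox"]; print(n,d, at_z(w,(b[0]+b[2])/2,(b[1]+b[3])/2,.014 if n=="lid" else .03))
# lid by rim fit
d=search_frame(w,"lid")
if d:
    from scipy.optimize import least_squares
    b=np.array(d[0]["bbox"])
    def f(c):
        q=np.array([proj(w,[c[0]+.076*np.cos(a),c[1]+.076*np.sin(a),z]) for a in th for z in(.008,.014)]); return np.r_[q.min(0),q.max(0)]-b
    s=least_squares(f,[.533,.001]); print(s.x,s.fun.round(1))
# knob: brightness/color not needed
save(w,"w8.png"); print(fit("lid",[w],(.533,.001)))
E
```

```text
time_s: 24.02
tcp_pos: [0.4885, -0.2568, 0.2719]
eef_rot: [-179.8, 0.2, -159.6]
contact_force: [0.6, 0.4, 0.4]
gripper_width: 0.0875
gripper_force: 0.0
time_s: 24.68
tcp_pos: [0.5168, -0.0568, 0.2682]
eef_rot: [180.0, -0.0, -159.6]
contact_force: [0.2, 0.3, -0.3]
gripper_width: 0.0877
gripper_force: 0.0
time_s: 25.1
tcp_pos: [0.5317, 0.0021, 0.2681]
eef_rot: [180.0, -0.1, -159.5]
contact_force: [0.4, 0.3, -0.5]
gripper_width: 0.0876
gripper_force: 0.0
[0.53171137 0.0021174  0.26809722]
spoon [(0.56, [135.3, 155.9, 153.8, 210.2])]
pot [(0.68, [133.9, 194.2, 172.3, 237.8])]
lid_knob [(0.96, [226.3, 192.6, 292.6, 231.5])]
lid [(0.7, [232.6, 192.0, 290.4, 229.7])]
lid expected px [247.76324135 165.02192643] [247.63886213 169.29753871]
lid {'bbox': [193.9, 109.9, 304.6, 215.9], 'conf': 0.87} [0.52944948 0.00191324 0.014     ]
lid_knob {'bbox': [195.9, 108.3, 301.2, 212.9], 'conf': 0.86} [ 0.52411958 -0.00105368  0.03      ]
[0.53315856 0.00324378] [ 1.3 -0.5 -1.3  0.5]
[([0.5312, 0.0016], np.float64(0.017)), ([0.5312, 0.0016], np.float64(0.017))]
```

```bash
python3 -m creep '[[87.6,0,0,-1,0,0,0],[87.6,0,0,-1,0,0,0],[87.6,0,0,-1,0,0,0],[87.6,0,0,-1,0,0,0],[60,0,0,-1,0,0,0],[60,0,0,-1,0,0,0],[60,0,0,-1,0,0,0],[60,0,0,-1,0,0,0]]' 25; python3 -m creep '[[60,0,0,-0.7,0,0,0],[60,0,0,-0.6,0,0,0],[60,0,0,-0.4,0,0,0],[60,0,0,-0.25,0,0,0],[60,0,0,0,0,0,0],[18,0,0,0,0,0,0],[18,0,0,0,0,0,0],[18,0,0,0,0,0,0]]' 25; python3 -m creep '[[18,0,0,0,0,0,0],[18,0,0,0,0,0,0],[18,0,0,0,0,0,0],[18,0,0,0,0,0,0],[18,0,0,0,0,0,0],[18,0,0,0,0,0,0]]' 40
```

```text
time_s: 26.27
tcp_pos: [0.5322, 0.0017, 0.0676]
eef_rot: [-180.0, 0.0, -159.6]
contact_force: [-0.2, -0.2, -1.3]
gripper_width: 0.0662
gripper_force: 0.0
time_s: 26.93
tcp_pos: [0.5328, 0.002, 0.0208]
eef_rot: [-180.0, 0.1, -159.6]
contact_force: [0.3, 0.2, 0.1]
gripper_width: 0.0453
gripper_force: 0.0
time_s: 27.43
tcp_pos: [0.5324, 0.0019, 0.0203]
eef_rot: [-180.0, 0.0, -159.6]
contact_force: [-0.8, 1.1, 5.8]
gripper_width: 0.025
gripper_force: 40.0
```

```bash
python3 -m creep '[[18,0,0,0.3,0,0,0],[18,0,0,0.5,0,0,0],[18,0,0,0.7,0,0,0],[18,0,0,0.8,0,0,0],[18,0,0,0.8,0,0,0],[18,0,0,0.6,0,0,0],[18,0,0.3,0.3,0,0,0],[18,0.1,0.7,0,0,0,0]]'; python3 -m creep '[[18,0.1,0.9,0,0,0,0],[18,0.1,0.9,0,0,0,0],[18,0.1,0.9,0,0,0,0],[18,0.1,0.9,0,0,0,0],[18,0.1,0.9,0,0,0,0],[18,0.1,0.9,0,0,0,0],[18,0.1,0.9,0,0,0,0],[18,0.1,0.9,0,0,0,0]]'; python3 -m creep '[[18,0.04,0.7,0,0,0,0],[18,0,0.5,0,0,0,0],[18,0,0.1,0,0,0,0],[18,0,0,0,0,0,0],[18,0,0,0,0,0,0]]'
python3 - <<'E'
from h import *
t=np.array(r.get_state()["tcp_pos"]); print(t)
for n in("scene","top"):
    p=capture(n); save(p,n+"9.png")
    for k in("lid","tub"):
        for d in search_frame(p,k)[:2]: print(n,k,round(d["conf"],2),np.round(d["bbox"],1))
    z=t[2]-.0203
    q=np.array([proj(p,[t[0]+.076*np.cos(a),t[1]+.076*np.sin(a),z+h]) for a in th for h in(.008,.014)]); print("exp lid",q.min(0).round(1),q.max(0).round(1))
    for c in((.556,.2365),(.556,.2405)):
        q=np.array([proj(p,[c[0]+.076*np.cos(a),c[1]+.076*np.sin(a),.065]) for a in th]); print("exp rim",c,q.min(0).round(1),q.max(0).round(1))
E
```

```text
time_s: 28.1
tcp_pos: [0.5349, 0.0265, 0.1217]
eef_rot: [180.0, 0.1, -159.7]
contact_force: [0.3, 1.1, -1.8]
gripper_width: 0.025
gripper_force: 40.0
time_s: 28.77
tcp_pos: [0.5539, 0.2082, 0.1192]
eef_rot: [-180.0, -0.1, -159.6]
contact_force: [0.7, 0.4, -2.2]
gripper_width: 0.0248
gripper_force: 40.0
time_s: 29.18
tcp_pos: [0.5552, 0.2388, 0.1196]
eef_rot: [-180.0, -0.0, -159.6]
contact_force: [0.1, 0.3, -1.4]
gripper_width: 0.0246
gripper_force: 40.0
[0.55515751 0.23877576 0.11955066]
scene lid 0.62 [322.4 150.1 381.3 182.2]
scene tub 0.97 [322.2 172.4 374.6 213.8]
exp lid [320.6 148.2] [380.9 183.7]
exp rim (0.556, 0.2365) [318.5 163.3] [376.9 197.7]
exp rim (0.556, 0.2405) [319.9 163. ] [378.2 197.3]
top lid 0.56 [ 93.9 198.3 168.9 248.7]
top tub 0.87 [148.  202.9 174.8 244.6]
exp lid [ 87.1 169.2] [168.8 249. ]
exp rim (0.556, 0.2365) [ 99.1 174.9] [174.7 249.4]
exp rim (0.556, 0.2405) [ 97.1 174.9] [172.7 249.4]
```

```bash
python3 -m creep '[[18,0.03,-0.06,-0.3,0,0,0],[18,0,0,-0.3,0,0,0],[18,0,0,-0.3,0,0,0],[18,0,0,-0.2,0,0,0],[18,0,0,-0.2,0,0,0],[18,0,0,-0.1,0,0,0],[18,0,0,0,0,0,0],[18,0,0,0,0,0,0]]'; python3 -m creep '[[18,0,0,-0.12,0,0,0],[18,0,0,-0.1,0,0,0],[18,0,0,0,0,0,0],[18,0,0,0,0,0,0]]'
```

```text
time_s: 30.15
tcp_pos: [0.5564, 0.2379, 0.0847]
eef_rot: [-180.0, -0.0, -159.6]
contact_force: [-0.4, -0.7, -1.7]
gripper_width: 0.0246
gripper_force: 40.0
time_s: 30.48
tcp_pos: [0.5563, 0.2378, 0.0792]
eef_rot: [-180.0, -0.0, -159.6]
contact_force: [0.2, 0.0, -0.5]
gripper_width: 0.0251
gripper_force: 40.0
```

```bash
python3 -m creep '[[18,0,0,-0.06,0,0,0],[18,0,0,-0.06,0,0,0],[18,0,0,-0.04,0,0,0],[18,0,0,0,0,0,0],[18,0,0,0,0,0,0],[18,0,0,0,0,0,0]]'
```

```text
time_s: 30.98
tcp_pos: [0.5566, 0.238, 0.0772]
eef_rot: [180.0, 0.1, -159.6]
contact_force: [-5.7, -0.2, 13.5]
gripper_width: 0.0251
gripper_force: 40.0
```

```bash
python3 -m creep '[[18,0,0,-0.05,0,0,0],[18,0,0,0,0,0,0],[18,0,0,0,0,0,0],[18,0,0,0,0,0,0]]'; python3 -m creep '[[18,0,0,0.06,0,0,0],[18,0,0,0.04,0,0,0],[18,0,0,0,0,0,0],[40,0,0,0,0,0,0],[40,0,0,0,0,0,0],[87.6,0,0,0,0,0,0],[87.6,0,0,0,0,0,0],[87.6,0,0,0,0,0,0]]'
```

```text
time_s: 31.32
tcp_pos: [0.5566, 0.238, 0.0772]
eef_rot: [-180.0, 0.1, -159.6]
contact_force: [-9.6, -1.6, 22.8]
gripper_width: 0.0251
gripper_force: 40.0
time_s: 31.98
tcp_pos: [0.5563, 0.2377, 0.0762]
eef_rot: [-180.0, -0.0, -159.6]
contact_force: [0.9, -0.0, 0.3]
gripper_width: 0.0529
gripper_force: 0.0
```

```bash
python3 -m creep '[[87.6,0,0,0,0,0,0],[87.6,0,0,0,0,0,0],[87.6,0,0,0,0,0,0],[87.6,0,0,0,0,0,0],[87.6,0,0,0.5,0,0,0],[87.6,0,0,0.8,0,0,0],[87.6,0,0,0.8,0,0,0],[0,0,0,0.5,0,0,0]]'; python3 -m creep '[[0,0,0,0,0,0,0],[0,0,0,0,0,0,0],[0,0,0,0,0,0,0],[0,0,0,0,0,0,0],[0,0,0,0,0,0,0],[0,0,0,0,0,0,0],[0,0,0,0,0,0,0],[0,0,0,0,0,0,0]]' 20; python3 -m creep '[[0,0,0,0,0,0,0],[0,0,0,0,0,0,0],[0,0,0,-0.4,0,0,0],[0,0,0,-0.4,0,0,0],[0,0,0,-0.3,0,0,0],[0,0,0,-0.1,0,0,0],[0,0,0,0,0,0,0]]'
```

```text
time_s: 32.65
tcp_pos: [0.557, 0.2381, 0.1436]
eef_rot: [180.0, 0.1, -159.6]
contact_force: [1.0, 0.1, -0.8]
gripper_width: 0.0848
gripper_force: 0.0
time_s: 33.32
tcp_pos: [0.5563, 0.2377, 0.1412]
eef_rot: [-180.0, -0.0, -159.6]
contact_force: [-0.2, -0.2, -0.3]
gripper_width: 0.0329
gripper_force: 0.0
time_s: 33.9
tcp_pos: [0.5557, 0.2373, 0.11]
eef_rot: [-180.0, -0.1, -159.6]
contact_force: [-0.4, 0.5, -0.6]
gripper_width: 0.0004
gripper_force: 0.0
```

```bash
python3 -m creep '[[0,0,0,-0.2,0,0,0],[0,0,0,-0.12,0,0,0],[0,0,0,-0.08,0,0,0],[0,0,0,-0.04,0,0,0],[0,0,0,0,0,0,0],[0,0,0,0,0,0,0]]'
```

```text
time_s: 34.4
tcp_pos: [0.5563, 0.2378, 0.1014]
eef_rot: [-180.0, 0.0, -159.6]
contact_force: [-1.6, -1.1, 5.3]
gripper_width: 0.0007
gripper_force: 2.7
```

Contact at knob-top height 0.101 m, exactly the seated value; a bit firmer, then retreat and verify.

```bash
python3 -m creep '[[0,0,0,-0.06,0,0,0],[0,0,0,0,0,0,0],[0,0,0,0,0,0,0],[0,0,0,0,0,0,0]]'; python3 -m creep '[[0,0,0,0.4,0,0,0],[0,0,0,0.8,0,0,0],[0,0,0,1,0,0,0],[0,0,0,1,0,0,0],[0,0,0,1,0,0,0],[0,0,-1,1,0,0,0],[0,0,-1,0.5,0,0,0],[0,0,-1,0,0,0,0]]'; python3 -m creep '[[0,0,-1,0,0,0,0],[0,0,-1,0,0,0,0],[0,0,-1,0,0,0,0],[0,0,-1,0,0,0,0],[0,0,-1,0,0,0,0],[0,0,-1,0,0,0,0],[0,0,-1,0,0,0,0],[0,0,-1,0,0,0,0]]'; python3 -m creep '[[0,0,-1,0,0,0,0],[0,0,-1,0,0,0,0],[0,0,-1,0,0,0,0],[0,0,-0.5,0,0,0,0],[0,0,0,0,0,0,0],[0,0,0,0,0,0,0],[0,0,0,0,0,0,0]]'
python3 - <<'E'
from h import *
t=np.array(r.get_state()["tcp_pos"]); print(t)
p=capture("scene")
for k in("lid","tub","spoon","pot","jam","mug","egg_cup","butter"):
    for d in search_frame(p,k)[:1]: print(k,round(d["conf"],2),np.round(d["bbox"],1))
q=np.array([proj(p,[.556+.076*np.cos(a),.2375+.076*np.sin(a),.065+h]) for a in th for h in(0,.006)]); print("exp flange",q.min(0).round(1),q.max(0).round(1),"knob",proj(p,[.556,.2375,.101]))
k=lambda z,t:[(.013,z,z+.006)]
SH["lid"]=[(76,65),(76,71),(13,71),(13,101)]
print(fit("lid",[p],(.556,.2375)))
E
```

```text
time_s: 34.73
tcp_pos: [0.5564, 0.2378, 0.1013]
eef_rot: [-180.0, 0.1, -159.6]
contact_force: [-6.0, -2.1, 15.8]
gripper_width: 0.0
gripper_force: 8.0
time_s: 35.4
tcp_pos: [0.5579, 0.1629, 0.2458]
eef_rot: [180.0, 0.4, -159.5]
contact_force: [0.9, -0.3, 0.4]
gripper_width: 0.0005
gripper_force: 0.0
time_s: 36.07
tcp_pos: [0.5563, -0.0384, 0.2421]
eef_rot: [-180.0, 0.1, -159.6]
contact_force: [0.3, 1.0, -0.8]
gripper_width: 0.0004
gripper_force: 0.0
time_s: 36.65
tcp_pos: [0.5564, -0.1242, 0.2417]
eef_rot: [180.0, 0.0, -159.6]
contact_force: [0.0, 0.6, 0.3]
gripper_width: 0.0008
gripper_force: 0.0
[ 0.55641851 -0.12422535  0.2416707 ]
lid 0.6 [318.8 163.  378.6 197.6]
tub 0.72 [319.4 187.6 373.8 213.3]
spoon 0.96 [139.2 158.1 155.5 210.4]
pot 0.65 [137.6 193.3 171.6 235.4]
jam 0.84 [330.6 229.9 360.6 269. ]
mug 0.67 [220.7 236.9 260.3 294.9]
egg_cup 0.61 [270.1 146.4 287.5 173.2]
butter 0.44 [194.  184.4 208.2 196.1]
exp flange [318.8 161.4] [377.6 197.6] knob [349.63882117 168.19580384]
[([0.5551, 0.2375], np.float64(0.026)), ([0.5551, 0.2375], np.float64(0.026))]
```

The lid sits on the tub where expected, the spoon stands in the pot, and the bystanders haven't moved. Handing in.

```bash
python3 -c "
from plant import close_job; print(close_job())"
```

```text
the job is handed in; nothing more can be done
None
```

Job handed in at about 37 s: the pieces were stirred for about three turns with none spilled, the spoon stands in the steel pot, and the lid sits on the tub after being pressed with up to about 23 N; the hand-in gave no verdict, and it was only inferred from the pictures that two chocolate chunks moved the required 15 mm.

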